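# One full measure of sauce for the paper cup

### The arm

A 7-joint arm with a two-finger parallel gripper is mounted at the origin on the work surface. World frame = base frame: x ahead of the robot, y to its left, z up, the work surface at z = 0. Lengths are in mm, angles in rad, forces in N, time in s.
With the tool pointing down it reaches from about 400 to 875 mm from the base axis. Payload 4.4 kg.
Tool frame: the origin (TCP) lies at the very end of the fingers, on their centre line; the grasp point (between the pads) lies 19 mm behind it; y points along the fingers, z is the direction in which the jaws open and shut, and the axes are right-handed (so a half turn about y gives the same grasp; the last joint's range is limited). The gripper opens to 85 mm and grips with 20 to 120 N. Pads are 22 mm wide; open, the fingers measure 114 mm over their backs; the gripper's body (76 mm by 85 mm) begins 54 mm behind the grasp point. The pads swing forward as they close: fully open they stand 13 mm farther back than shut.
Start: joints at [-1.204, 0.628, 0.038, 1.517, -0.027, 0.996, -0.02], TCP at [272.598, 590.092, 231.313] pointing down, gripper open.
Joint ranges: [-3.06, 3.06], [-0.37, 2.12], [-1.25, 1.32], [0.18, 2.47], [-1.1, 4.24], [0.23, 1.98], [-2.94, 2.94]. Speed limits (rad/s): [2.57, 2.57, 3.14, 3.14, 3.14, 3.14, 3.14].

### API

Orientations are given as [roll, pitch, yaw] about the fixed x, y, z axes, in that order (R = Rz(yaw) Ry(pitch) Rx(roll)).
In Python, from cell import * gives the robot as it stands.
- The arm moves only by the tool apply_moves, never from a script. Its argument "targets" is a list of rows, each a list of 6 numbers: the shift along the tool's x, y, z in units of 40 mm (1.0 is 40 mm), then the turn, a rotation vector about the tool's x, y, z in units of 8 degrees (1.0 is 8 degrees). A call has 1 to 12 rows; each row shifts and turns the commanded pose from where the row before left it, along the tool's axes as they then stand; what a row does not reach is not made up. A row lasts 1/8 s, in which the tool goes at most 62.5 mm and 10.7 degrees, less where a joint would pass 70% of its speed; a pose out of reach is approached as far as the arm can. A call is refused whole if a number of a shift passes 1 or a number of a turn 1, either way. A call with a gripper value outside its range is refused whole. "jaw" is the gripper command: -1 is shut, 1 is fully open, values between are in proportion, set as the call begins (left out, the last holds). The fingers move at their own pace and stop on an object; the grip force is fixed at half the most. Time passes only in rows, so rows that do not move let the fingers close. It gives the time, the measured TCP pose, the force and the opening at its end, in the units of the state.
- read_state(): the state, without advancing time (a new reading comes with each control period).
- get_image(name): name is "scene" or "top"; returns the picture (400x640x3 uint8, red, green, blue); there is no depth.
- calibration(name): a dict with "fx", "fy", "cx", "cy" (pixels), "world_from_camera" (4x4, takes a point from camera to world coordinates). Camera axes: x right, y down, z forward; pixel columns grow to the right and rows downward; lengths in mm; the calibration is good to about 2 mm. A picture is of the moment at which its call begins. calibration takes no time and is no camera call.
- finish_job(): hands the job in, once; it reports no verdict.
The state is a dict: "clock": time; "qpos": joint angles; "qd": joint speeds; "tau": joint torques, N m; "eef_pos": TCP position; "tool_rot": TCP orientation; "force": force on the tool from outside, world axes, zero at the start; "torque": the same for the moment, N m; "width": finger opening in mm.
Only numpy, scipy, OpenCV 4.12 (cv2) and the standard library are available. Lean on these libraries where they do the work, as an engineer would, in place of code of your own. Each camera call takes 0.05 s, during which the arm holds its last target. There are 200 camera calls.

### The job

Two sauce jars with pump tops stand on the café counter; the brown paper cup waits under the spout of one of them. Press that jar's pump head all the way down to its stop, keep it down for a moment, then let go so that it springs fully back up. Leave the other pump alone, and the cup standing where it is.

Things in the scene. Friction and masses are not known exactly. Their poses are not given: they have to be found in the camera images.
- pump_a_top (a point): Top centre of jar A's pump head, a flat black disc 42 mm wide, 12 mm thick, 212 mm above the counter when up; moves with it. Jars A and B are alike: fixed, amber, 100 mm wide, paper band, steel collar, head on a vertical stem, nothing above it. z up; x points level from the stem along the steel spout, whose outlet is 105 mm out and 65 mm below this point.
- pump_a (a joint): How far the pump head of jar A is pressed, in m: 0 fully up, 0.028 at its bottom stop. It slides straight down along the stem on a spring: 3 to 4 N to start it moving, 11 to 12 N just before the stop; it comes back up by itself when released.
- pump_b_top (a point): Top centre of jar B's pump head, a flat black disc 42 mm wide, 12 mm thick, 212 mm above the counter when up; moves with it. Jars A and B are alike: fixed, amber, 100 mm wide, paper band, steel collar, head on a vertical stem, nothing above it. z up; x points level from the stem along the steel spout, whose outlet is 105 mm out and 65 mm below this point.
- pump_b (a joint): How far the pump head of jar B is pressed, in m: 0 fully up, 0.028 at its bottom stop. It slides straight down along the stem on a spring: 3 to 4 N to start it moving, 11 to 12 N just before the stop; it comes back up by itself when released.
- cup: Open brown paper cup, loose, 68 mm across the rim, 80 mm tall, 50 mm across the base; origin at the centre of its underside, z up. It stands under the spout of one jar, about 105 mm from that jar's stem and at least 160 mm from the other's. A steel beaker, 62 mm across and 58 mm tall, stands under the other spout.

How it is judged (in metres and radians):
On the way:
1. the pump over the cup is pressed down to its stop and kept there for a moment (((horizontal distance between cup and pump_a_top below 0.14 m and value of joint pump_a above 0.025 m) or (horizontal distance between cup and pump_b_top below 0.14 m and value of joint pump_b above 0.025 m))), for 0.2 s.
At the end, for the whole second after the job is handed in: Both pump heads are fully up again (within 3 mm), and the cup stands upright (within 10 degrees), at rest, within 20 mm of where it started, under the spout of the pump that was pressed (to within 3 mm of its stop, for 0.2 s) (value of joint each of pump_a, pump_b below 0.003 m and (horizontal distance between cup and pump_a_top below 0.14 m or horizontal distance between cup and pump_b_top below 0.14 m) and distance of cup from where it was at the start of the episode below 0.02 m and angle between cup's own z axis and vertical below 0.17 rad and linear speed of cup below 0.02 m/s); the robot touches nothing.
It fails at once if the other pump, the one without the cup, is pressed by more than 8 mm ((horizontal distance between cup and pump_a_top above 0.14 m and value of joint pump_a above 0.008 m) or (horizontal distance between cup and pump_b_top above 0.14 m and value of joint pump_b above 0.008 m)).
It fails at once if the cup is tipped by more than 20 degrees (angle between cup's own z axis and vertical above 0.35 rad).
It fails at once if the cup is pushed more than 30 mm from its place (distance of cup from where it was at the start of the episode above 0.03 m).
It also fails if it takes over 29 s, if anything falls off the work surface, if the arm or the gripper's body presses on something with over 40 N, if the wrist force passes 120 N, or if a joint passes its speed limit or range.

## Working session

There is one attempt and no reset: what is moved stays moved. The work goes in short steps, Python scripts to look and compute and a tool call to move; the robot and the scene stay as the last step left them, time stands still between calls to the robot, and variables do not carry over. Pictures are saved under pics/ and viewed, about 8 in all and at most 12, crops included, and the job is handed in when it is done.

Besides the shell and the picture viewer there is one more tool, called as a command line: name --pt "numbers of a row" for each row, then --argument value for the rest. apply_moves: Moves the arm, as the interface text tells. Its arguments: {"type":"object","properties":{"targets":{"type":"array"},"jaw":{"type":"number"}},"required":["targets"]}

```bash
mkdir -p pics; python3 - <<'E'
from cell import *
import cv2
for n in("scene","top"):
    cv2.imwrite(f"pics/{n}1.png",get_image(n)[:,:,::-1]); c=calibration(n); print(n,c)
print(read_state())
E
```

```text
scene {'fx': 477.21807630291386, 'fy': 477.21807630291386, 'cx': 315.56026057617714, 'cy': 201.65574054519217, 'world_from_camera': array([[ 7.90843740e-01,  4.26402206e-01, -4.39029995e-01,
         9.60338269e+02],
       [ 6.12011484e-01, -5.47646525e-01,  5.70548181e-01,
        -5.64945791e+02],
       [ 2.84975201e-03, -7.19905857e-01, -6.94065873e-01,
         8.25246305e+02],
       [ 0.00000000e+00,  0.00000000e+00,  0.00000000e+00,
         1.00000000e+00]])}
top {'fx': 487.52469923153046, 'fy': 487.52469923153046, 'cx': 325.8641008356044, 'cy': 196.48682587553407, 'world_from_camera': array([[ 1.30426425e-01, -9.69692502e-01,  2.06604449e-01,
         3.39588473e+02],
       [-9.91457917e-01, -1.27482796e-01,  2.75560429e-02,
        -2.16072662e+01],
       [-3.82375552e-04, -2.08433652e-01, -9.78036434e-01,
         1.20658663e+03],
       [ 0.00000000e+00,  0.00000000e+00,  0.00000000e+00,
         1.00000000e+00]])}
{'clock': 0.1, 'qpos': array([-1.20378145,  0.62926373,  0.03845076,  1.51825283, -0.02699332,
        0.99629287, -0.02000593]), 'qd': array([-0.00075506, -0.00030714, -0.00155949, -0.003053  ,  0.00016809,
       -0.00028342, -0.00070163]), 'tau': array([ 2.66225790e-03, -5.64525568e+01,  1.23036649e+00, -1.93971741e+01,
        1.13075000e-02,  5.37592961e-03,  2.06009247e-05]), 'eef_pos': array([272.37408218, 589.57369056, 230.47945901]), 'tool_rot': array([-1.57249476e+00, -2.64124528e-05, -4.32821658e-01]), 'force': array([-0.70096561, -0.3358157 , -0.06535958]), 'torque': array([-0.03621576,  0.06455136,  0.03221688]), 'width': 84.92062258101498}
```

View pics/scene1.png

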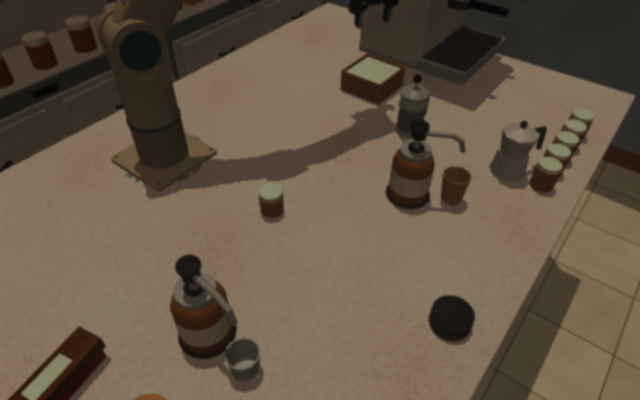

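View pics/top1.png

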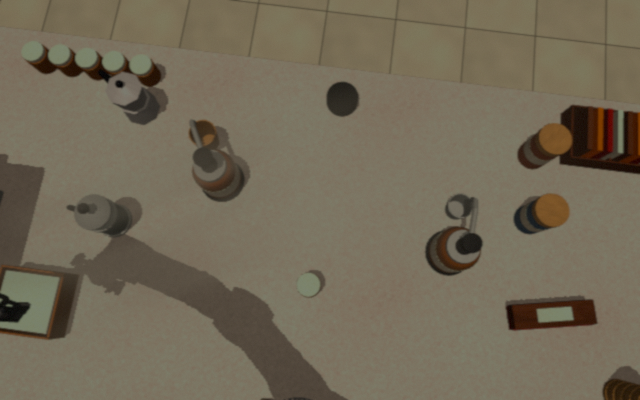

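The cup's jar has its head at about (420,129) in the scene view and (206,158) in the top view. The beaker is under the other jar, whose head is at about (468,243) in top. I'll enlarge both views of the cup's jar.

```bash
python3 - <<'E'
import cv2,numpy as np
a=cv2.imread("pics/scene1.png")[105:215,375:475]; b=cv2.imread("pics/top1.png")[105:215,165:265]
f=lambda i:cv2.convertScaleAbs(cv2.resize(i,(400,440),interpolation=cv2.INTER_CUBIC),alpha=2)
cv2.imwrite("pics/crop1.png",np.hstack([f(a),f(b)]))
E
```

```text
(no output)
```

View pics/crop1.png

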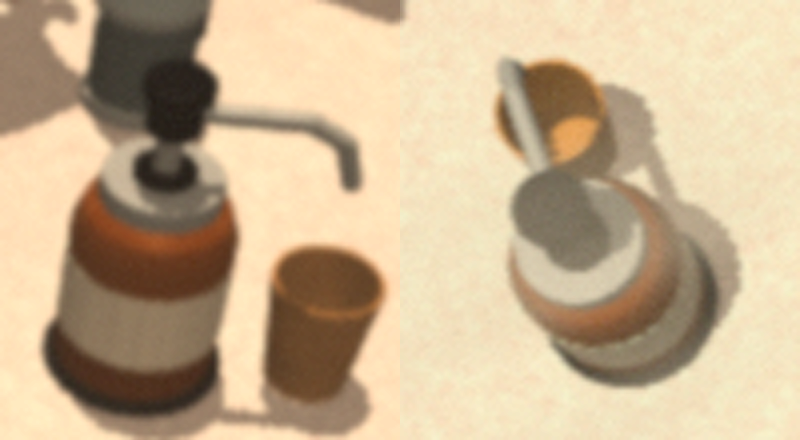

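The left crop (scene) shows the head disc centred near crop (181,80), the spout tip at (352,186) and the cup rim at (329,282). The right crop (top) has the disc at (549,207), the spout tip at (508,62) and the rim at (553,112).

```bash
cat > h.py <<'E'
from cell import *
import numpy as np
def ray(n,u,v):
    c=calibration(n);T=c["world_from_camera"];d=T[:3,:3]@[(u-c["cx"])/c["fx"],(v-c["cy"])/c["fy"],1];return T[:3,3],d/np.linalg.norm(d)
def tri(s,t):
    (p,d),(q,e)=ray("scene",*s),ray("top",*t)
    k=np.linalg.lstsq(np.c_[d,-e],q-p,rcond=None)[0];a,b=p+k[0]*d,q+k[1]*e
    return (a+b)/2,np.linalg.norm(a-b)
E
python3 - <<'E'
from h import *
from scipy.spatial.transform import Rotation as R
S=lambda x,y:(375+x/4,105+y/4)
T=lambda x,y:(165+(x-400)/4,105+y/4)
np.set_printoptions(precision=1,suppress=True)
print(tri(S(181,80),T(549,207)),tri(S(352,186),T(508,62)),tri(S(329,282),T(553,112)))
print("other",tri((188,264),(468,243)))
for n,p in(("top",T(549,207)),("scene",S(181,80))):
    o,d=ray(n,*p);print(n,o+d*(212-o[2])/d[2])
s=read_state();print(s["eef_pos"],R.from_euler("xyz",s["tool_rot"]).as_matrix())
E
```

```text
(array([603.1, 279.9, 208.5]), np.float64(2.724538822252229)) (array([698.5, 335.2, 146.9]), np.float64(4.4277056061114255)) (array([698.3, 328.8,  76.3]), np.float64(4.562440906553758))
other (array([ 491.7, -298.6,  201.9]), np.float64(3.612866110361747))
top [601.  277.9 212. ]
scene [605.8 276.5 212. ]
[272.4 589.6 230.5] [[ 0.9 -0.   0.4]
 [-0.4 -0.   0.9]
 [ 0.  -1.  -0. ]]
```

apply_moves --pt "0 -1 0 0 0 0" --pt "0 -0.2 0 0 0 0" --pt "0.9 0 -0.3 0 0 0" --pt "0.9 0 -0.3 0 0 0" --pt "0.9 0 -0.3 0 0 0" --pt "0.9 0 -0.3 0 0 0" --pt "0.9 0 -0.3 0 0 0" --pt "0.9 0 -0.3 0 0 0" --pt "0.9 0 -0.3 0 0 0" --pt "0.9 0 -0.3 0 0 0" --pt "0.9 0 -0.3 0 0 0" --pt "0.9 0 -0.3 0 0 0" --jaw -1

```text
clock: 1.6
eef_pos: [549.5, 329.0, 278.4]
tool_rot: [-1.572, 0.001, -0.433]
force: [0.2, -0.1, -0.2]
width: -0.3
```

apply_moves --pt "0.9 0 -0.3 0 0 0" --pt "0.9 0.2 -0.3 0 0 0" --pt "0 0.5 0 0 0 0" --pt "0 0 0 0 0 0" --pt "0 0 0 0 0 0"

```text
clock: 2.22
eef_pos: [604.0, 279.0, 251.5]
tool_rot: [-1.571, 0.001, -0.432]
force: [-0.1, -0.1, -0.5]
width: -0.0
```

```bash
python3 - <<'E'
from h import *
import cv2
f=lambda i:cv2.convertScaleAbs(cv2.resize(i[:,:,::-1],(400,520),interpolation=cv2.INTER_CUBIC),alpha=2)
a=get_image("scene")[85:215,375:475]; b=get_image("top")[85:215,165:265]
cv2.imwrite("pics/crop2.png",np.hstack([f(a),f(b)]))
s=read_state();print(s)
E
```

```text
{'clock': 2.325, 'qpos': array([-0.51155879,  0.63318669,  0.06473546,  1.44597579, -0.04426037,
        1.06259228,  0.70134496]), 'qd': array([ 0.00062782, -0.00488112,  0.00288827, -0.00055251, -0.00064299,
       -0.00116005,  0.00198696]), 'tau': array([ 1.57626173e-01, -5.68319321e+01,  1.61727671e+00, -1.99966192e+01,
        1.58975890e-02,  5.81074259e-03, -3.59056967e-04]), 'eef_pos': array([604.29515775, 279.12241647, 252.10772029]), 'tool_rot': array([-1.56958508e+00, -4.95529735e-04, -4.31604608e-01]), 'force': array([0.35906006, 0.13796292, 0.4339721 ]), 'torque': array([-0.00088693,  0.01013422,  0.03819939]), 'width': 0.0012204638886970938}
```

View pics/crop2.png

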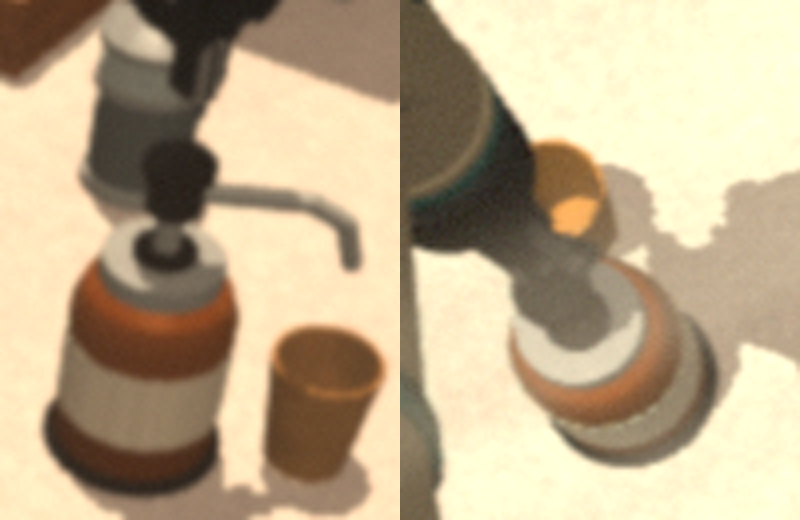

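The shut fingertips hang over the disc: the tip is at scene crop (192,100) and the disc at (181,160). The cup hasn't moved. Next I press in steps and watch the force.

apply_moves --pt "0 0.5 0 0 0 0" --pt "0 0.4 0 0 0 0" --pt "0 0.2 0 0 0 0" --pt "0 0.2 0 0 0 0" --pt "0 0 0 0 0 0"

```text
clock: 2.95
eef_pos: [603.9, 278.5, 199.8]
tool_rot: [-1.571, 0.001, -0.432]
force: [-3.1, -0.7, 7.2]
width: -0.0
```

apply_moves --pt "0 0.2 0 0 0 0" --pt "0 0.2 0 0 0 0" --pt "0 0.1 0 0 0 0" --pt "0 0 0 0 0 0"

```text
clock: 3.45
eef_pos: [604.2, 278.7, 184.0]
tool_rot: [-1.569, -0.0, -0.433]
force: [-8.6, -3.7, 24.0]
width: -0.1
```

The force is above the 12 N spring and z is 184, which matches the stop. I'll go 2 mm further, hold, and look.

apply_moves --pt "0 0.05 0 0 0 0" --pt "0 0 0 0 0 0" --pt "0 0 0 0 0 0" --pt "0 0 0 0 0 0"

```text
clock: 3.95
eef_pos: [604.2, 278.7, 183.8]
tool_rot: [-1.568, -0.001, -0.433]
force: [-12.2, -4.0, 33.8]
width: -0.1
```

```bash
python3 - <<'E'
from h import *
import cv2
f=lambda i:cv2.convertScaleAbs(cv2.resize(i[:,:,::-1],(400,520),interpolation=cv2.INTER_CUBIC),alpha=2)
a=get_image("scene")[85:215,375:475]; b=get_image("top")[85:215,165:265]
cv2.imwrite("pics/crop3.png",np.hstack([f(a),f(b)]))
s=read_state();print(s["eef_pos"],s["force"],s["clock"])
E
```

```text
[604.24548878 278.68718349 183.85429729] [-11.83243776  -3.1593264   33.62430066] 4.05
```

View pics/crop3.png

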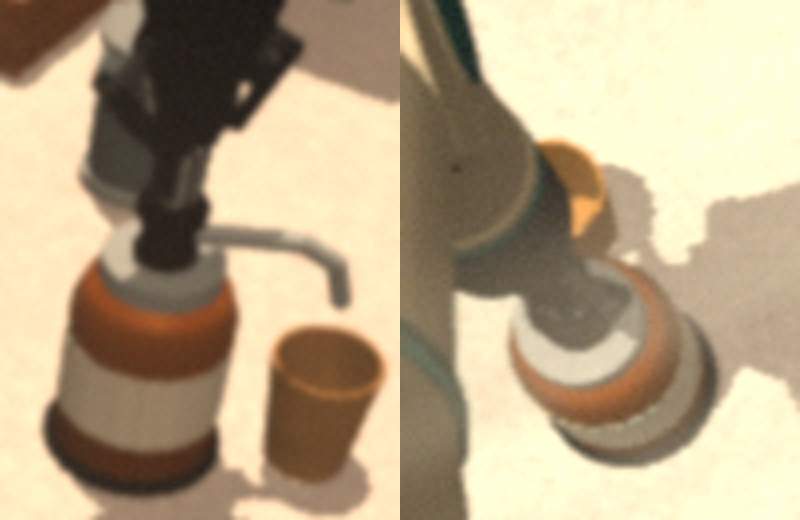

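The head sits on the collar, at its stop. The spout tip dropped from crop row 268 to about 307, and the cup is unmoved, with its rim still at (329,362). Force rose 10 N with almost no travel, so it is at the stop. Now I release upward.

apply_moves --pt "0 -0.3 0 0 0 0" --pt "0 -0.5 0 0 0 0" --pt "0 -0.8 0 0 0 0" --pt "0 -1 0 0 0 0" --pt "0 -1 0 0 0 0" --pt "0 -0.5 0 0 0 0" --pt "0 0 0 0 0 0" --pt "0 0 0 0 0 0" --pt "0 0 0 0 0 0" --pt "0 0 0 0 0 0"

```text
clock: 5.3
eef_pos: [604.0, 278.0, 340.2]
tool_rot: [-1.572, 0.001, -0.433]
force: [0.4, 1.1, -0.6]
width: 0.2
```

```bash
python3 - <<'E'
from h import *
import cv2
f=lambda i:cv2.convertScaleAbs(cv2.resize(i[:,:,::-1],(400,520),interpolation=cv2.INTER_CUBIC),alpha=2)
a=get_image("scene")[85:215,375:475]; b=get_image("top")[85:215,165:265]
cv2.imwrite("pics/crop4.png",np.hstack([f(a),f(b)]))
s=read_state();print(s["eef_pos"],s["force"],s["clock"])
E
```

```text
[604.24335971 278.12382328 340.75830637] [0.71620153 0.75986798 0.99353007] 5.4
```

View pics/crop4.png

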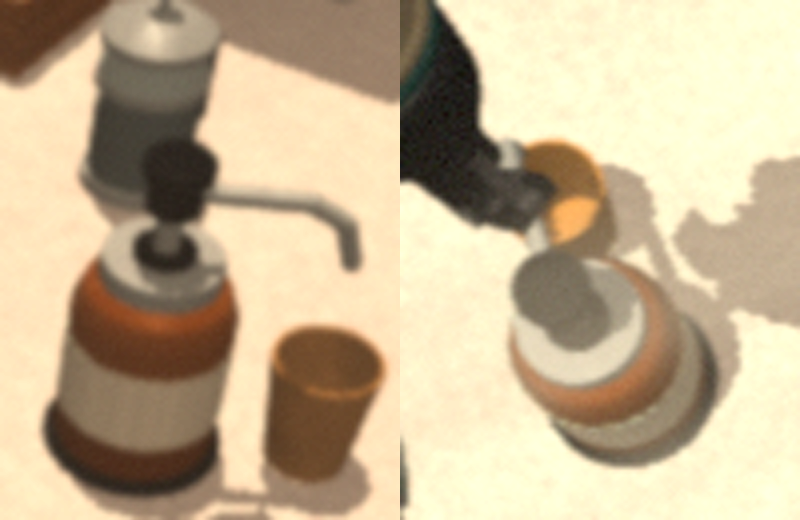

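The head is back at its start height: disc at (181,160), spout tip at (352,266). The cup is unmoved and the arm is clear, so I'm handing it in.

```bash
python3 -c "
from cell import *
print(finish_job())"
```

```text
the job is handed in; nothing more can be done
None
```

I pressed the pump over the cup down to its stop, held it for over half a second, let it spring back up, and handed the job in at about 5.4 s.

- **Finding the head:** two camera views put its top centre at about (603, 279, 208) mm. That is 3–4 mm lower than the 212 mm in the text, so I used it only to set out. I pressed with the shut fingertips, about 1 mm from that point.
- **At the stop:** the tip stopped at z = 184 mm, 28 mm below the raised height. Pushing a further 2 mm raised the force from 24 to 34 N with almost no travel. The picture shows the head down on the collar. The fingers also felt about 12 N sideways, but nothing shifted.
- **After release:** the head and spout are at the same pixels as before the press, and the cup has not moved. The arm hangs clear at z = 340 mm, with the force reading back near zero.
- **The other pump:** the arm never went near it, and I did not take a separate last picture of it.

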